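# Pack the sticky chancaca cakes down the tea tin

## Task

Two round cakes of chancaca (hard brown sugar) have stuck part-way down the tall tea tin, one hidden under the other. Take the wooden pestle from its saucer and push them down the tin with its foot, without pounding, until they are packed on each other and stop dead on the bottom; then lean on them steadily for a moment with about two kilos (20 N). Stand the pestle upright on its saucer again and let go, and leave everything else on the shelf as it is.

Things in the scene. Friction and masses are not known exactly. Their poses are not given: they have to be found in the camera images.
- tin: Tall round aluminium tea tin with a green band, open at the top, standing firmly on the white shelf (it does not move). 160 mm high, 76 mm outside and 70 mm inside diameter, floor 4 mm thick. Origin: centre of its underside, z up along its axis. Its floor bears an even crust of old hard sugar of unknown thickness, 2 to 24 mm, out of sight.
- cake: Upper cake of brown sugar in the tin: a hard disc 66 mm wide, 36 mm thick, on the tin's axis. Origin: centre of its underside; z is its axis, up to 6 degrees askew at first. Its underside starts 95 to 117 mm above the tin's underside. It sticks to the wall: it stays put, slides down under about 3 N, does not spring back, and comes level when pressed down. Final height unknown: see tin_rim.
- tin_rim (a point): Centre of the tin's mouth, 160 mm above the shelf. Unseen below, a like cake (66 by 36 mm) sticks with its underside 36 to 50 mm above the tin's underside; once they meet, both slide together under about 8 N. Packed on the bottom they stop hard (giving about 1 mm at 20 N); the upper cake's underside is then 42 to 64 mm above the tin's underside (4 floor, 2 to 24 crust, 36 lower cake).
- pestle: Turned wooden pestle standing upright and loose on the saucer, 190 mm long, 0.13 kg. Origin: centre of the flat underside of its foot; z points up along it. Foot: 44 mm in diameter up to 34 mm, then tapering to a 22 mm neck (56 to 100 mm above the origin); round grip 30 mm in diameter from 122 to 180 mm; top at 190 mm.
- saucer: Brown clay saucer on which the pestle stands, 124 mm across, fixed to the shelf. Origin: centre of its underside. Its inside is flat, 100 mm across, 6 mm above the origin; the rim rises to 12 mm.
- bottle_a: Empty clear plastic bottle with a blue twist cap, 64 mm in diameter, 205 mm tall, very light (32 g). Origin: centre of its underside. Bystander.
- bottle_b: Empty clear plastic bottle with a red twist cap, 64 mm in diameter, 205 mm tall, very light (32 g). Origin: centre of its underside. Bystander.
- mate: Blue ceramic mate gourd, 82 mm wide, 86 mm tall. Origin: centre of its underside. Bystander.
- sugar_jar: Small glass sugar jar, 76 mm wide, 90 mm tall, steel lid closed. Origin: centre of its underside. Bystander.
- bombilla: Stainless steel bombilla (drinking straw) lying flat, 190 mm long along its x axis, 14 mm high. Origin: under its middle. Bystander.
- tin_lid: Aluminium lid of the tea tin lying on the shelf, 81 mm wide, 22 mm high. Origin: centre of its underside. Bystander.
- salt: Glass salt shaker with a steel top, 42 mm wide, 78 mm tall. Origin: centre of its underside. Bystander.
Things that resemble listed ones, but are neither listed nor needed, are in the scene too. Of the things like the saucer, leave any that is black; of the rest the larger one is meant.

How it is judged:
By the outcome, as a careful person would: the job done as asked, in the order asked, and still so for the second after the job is handed in, with the robot touching nothing.
It also fails if it takes over 61 s, if anything falls off the work surface, if the arm or the gripper's body presses on something with over 40 N, if the wrist force passes 120 N, or if a joint passes its speed limit or range.

## Robot

A 7-joint arm with a two-finger parallel gripper is mounted at the origin on the work surface. World frame = base frame: x ahead of the robot, y to its left, z up, the work surface at z = 0. Lengths are in m, angles in rad, forces in N, time in s.
With the tool pointing down it reaches from about 0.35 to 0.9 m from the base axis. Payload 7.2 kg.
Tool frame: the origin (TCP) lies at the very end of the fingers, on their centre line; the grasp point (between the pads) lies 19 mm behind it; z points along the fingers, y is the line along which they close (so a half turn about z gives the same grasp; the last joint's range is limited). The gripper opens to 88 mm and grips with 3 to 60 N. Pads are 20 mm wide; open, the fingers measure 115 mm over their backs; the gripper's body (75 mm by 178 mm) begins 61 mm behind the grasp point.
Start: joints at [-1.184, 0.411, -0.013, 1.596, 0.006, 1.134, -0.082], TCP at [0.275, 0.561, 0.223] pointing down, gripper open.
Joint ranges: [-2.95, 2.95], [-0.29, 1.99], [-1.47, 1.44], [0.14, 2.54], [-1.03, 4.17], [0.13, 1.85], [-2.86, 2.86]. Speed limits (rad/s): [2.39, 2.39, 3.01, 3.01, 3.14, 3.14, 3.14].

## Interface

Orientations are given as a unit quaternion [x, y, z, w].
In Python, from bench import * gives the robot as it stands.
- The arm moves only by the shell command python3 -m pendant 'ROWS' [FORCE]. ROWS is text: rows parted by semicolons, each of 7 numbers parted by spaces: the opening, from -1 (shut) to 1 (fully open), so that 0 is half open, then the shift along the tool's x, y, z in units of 30 mm (1.0 is 30 mm), then the turn, a rotation vector about the tool's x, y, z in units of 5 degrees (1.0 is 5 degrees). In form: claw tx ty tz ax ay az; .... A call has 1 to 12 rows; each row is the pose to reach, as a shift and turn from the pose commanded when the call began, along the tool's axes at that moment; what a row does not reach only later rows make up. A row lasts 1/8 s, in which the tool goes at most 62.5 mm and 10.7 degrees, less where a joint would pass 70% of its speed; a pose out of reach is approached as far as the arm can. A call with a gripper value outside its range is refused whole. The fingers move at their own pace and stop on an object; FORCE is the grip in N (left out, the last holds). Time passes only in rows, so rows that repeat a pose let the fingers close. It gives the time, the measured TCP pose, the force, the opening and the grip force at its end, in the units of the state.
- get_state(): the state, without advancing time (a new reading comes with each control period).
- grab_frame(name): name is "scene" or "side" or "wrist"; returns a dict with "image" (480x640x3 uint8, blue, green, red), "range_z" (480x640 float32, m along the optical axis (not along the pixel's ray), 0 where there is no reading), "K" (3x3 intrinsics, pixels), "view" (4x4, takes a point from world to camera coordinates). Camera axes: x right, y down, z forward; pixel columns grow to the right and rows downward; lengths in m; the calibration is good to about 2 mm. The wrist camera is an equidistant fisheye: a pixel r from the principal point sees the ray r / f radians off the axis. A picture is of the moment at which its call begins.
- finish_job(): hands the job in; it is judged then, once.
Trained networks look in the newest picture that a camera, given by its name, has taken for a name from the list of things; names that differ only in an ending like _2 or _b are one class to them, and where a whole thing is asked for, a point or a joint stands for the part that bears it (a point fixed in the world has none). Each returns a list of dicts, best first, with "p" (0 to 1); they miss things now and then, are a little off and sometimes report something else, mostly with a low value. They report only what shows in the picture. A call takes as long as a camera call. They do not tell look-alikes from the thing itself.
- search_frame(camera, name): "box" ([centre column, centre row, width, height] in pixels, round what is visible of it).
- pinpoint(camera, name): "position" ([row, column] in pixels: a listed point, or the origin of a listed thing).
The state is a dict: "time_s": time; "joint_pos": joint angles; "joint_vel": joint speeds; "effort": joint torques, N m; "eef_pos": TCP position; "tcp_rot": TCP orientation; "ft_force": force on the tool from outside, world axes, zero at the start; "moment": the same for the moment, N m; "opening": finger opening in m; "finger_force": force on a finger pad.
Only numpy, scipy, OpenCV 4.12 (cv2) and the standard library are available. Lean on these libraries where they do the work, as an engineer would, in place of code of your own. Each camera call takes 0.05 s, during which the arm holds its last target. There are 200 camera calls.

## Working session

There is one attempt and no reset: what is moved stays moved. The work goes in short steps, Python scripts to look and compute and a shell command to move; the robot and the scene stay as the last step left them, time stands still between calls to the robot, and variables do not carry over. Pictures are saved under pics/ and viewed, at most 10 in all, crops included, and the job is handed in when it is done.

```bash
mkdir -p pics; ls; cat > h.py <<'E'
from bench import *
import numpy as np, cv2
from scipy.spatial.transform import Rotation as R
def px2w(f,u,v,z=None):
    K=f["K"];V=np.linalg.inv(f["view"])
    d=np.array([(u-K[0,2])/K[0,0],(v-K[1,2])/K[1,1],1.])
    if z is None: d=d*f["range_z"][int(v),int(u)]; return V[:3,:3]@d+V[:3,3]
    r=V[:3,:3]@d; return V[:3,3]+r*(z-V[2,3])/r[2]
E
python3 - <<'E'
from h import *
np.set_printoptions(precision=3,suppress=True)
s=get_state();print({k:np.round(v,3) for k,v in s.items()})
for c in ["scene","side"]:
    f=grab_frame(c);cv2.imwrite(f"pics/{c}0.png",f["image"])
    print(c,f["view"][:3].tolist(),f["K"][0,0])
    for n in ["tin","cake","pestle","saucer","bottle_a","mate","sugar_jar","bombilla","tin_lid","salt"]:
        for r in search_frame(c,n)[:4]:
            b=r["box"];print(n,round(r["p"],2),np.round(b),px2w(f,b[0],b[1]))
    for n in ["tin_rim","pestle","saucer","tin"]:
        for r in pinpoint(c,n)[:3]:
            v,u=r["position"];print("pp",n,round(r["p"],2),np.round([u,v]),px2w(f,u,v,.16 if n=="tin_rim" else .006))
E
```

```text
pics
{'time_s': np.float64(0.0), 'joint_pos': array([-1.184,  0.412, -0.013,  1.597,  0.006,  1.134, -0.082]), 'joint_vel': array([-0.001, -0.002,  0.   ,  0.   ,  0.   , -0.   , -0.002]), 'effort': array([  0.   , -58.794,   0.642, -29.108,  -0.054,   0.018,   0.   ]), 'eef_pos': array([0.274, 0.561, 0.222]), 'tcp_rot': array([ 0.225,  0.974, -0.001, -0.   ]), 'ft_force': array([-0.525,  0.332, -1.409]), 'moment': array([ 0.04 , -0.023,  0.021]), 'finger_force': np.float64(0.0), 'opening': np.float64(0.088)}
scene [[-0.7046454605546113, 0.7094603747219151, 0.011863878759462735, 0.3670616792669058], [0.5742971108127941, 0.5800596989524891, -0.5776794735519208, -0.25941020134778586], [-0.41672245371692723, -0.400245827399346, -0.8161774771565043, 1.7170136398632867]] 537.3465724117914
tin 0.75 [370. 269.  38.  62.] [0.545 0.191 0.156]
tin 0.32 [384. 345.  31.  55.] [0.669 0.342 0.155]
cake 0.83 [373. 257.  23.  18.] [0.505 0.166 0.142]
pestle 0.67 [274. 197.  19.  52.] [ 0.533 -0.167  0.108]
saucer 0.86 [276. 220.  46.  33.] [ 0.539 -0.16   0.016]
saucer 0.59 [324. 255.  45.  42.] [ 0
[... 1618 characters left out ...]
3.] [0.429 0.293 0.066]
mate 0.54 [269. 219.  40.  75.] [0.495 0.137 0.109]
sugar_jar 0.72 [366. 221.  34.  47.] [0.697 0.045 0.072]
bombilla 0.92 [426. 283.  67.  52.] [ 0.726 -0.137  0.01 ]
bombilla 0.5 [214. 208.  32.  40.] [0.428 0.293 0.067]
tin_lid 0.68 [396. 440.  51.  50.] [ 0.44  -0.371  0.024]
salt 0.62 [227. 180.  18.  31.] [0.511 0.402 0.052]
salt 0.29 [397. 440.  51.  52.] [ 0.441 -0.372  0.024]
pp tin_rim 0.89 [263. 186.] [0.515 0.19  0.16 ]
pp pestle 0.75 [366. 336.] [ 0.533 -0.174  0.006]
pp saucer 0.93 [294. 373.] [ 0.372 -0.165  0.006]
pp saucer 0.75 [309. 278.] [0.523 0.019 0.006]
pp saucer 0.67 [359. 337.] [ 0.52  -0.169  0.006]
pp tin 0.77 [272. 244.] [0.508 0.162 0.006]
```

```bash
python3 - <<'E'
import cv2,numpy as np
a=cv2.imread("pics/scene0.png")[130:400,190:470];b=cv2.imread("pics/side0.png")[120:480,180:520]
cv2.imwrite("pics/c0.png",np.hstack([cv2.resize(a,(400,386)),cv2.resize(b,(400,424))[:386]]))
cv2.imwrite("pics/c1.png",cv2.resize(b,(560,593)))
E
```

```text
(no output)
```

View pics/c0.png

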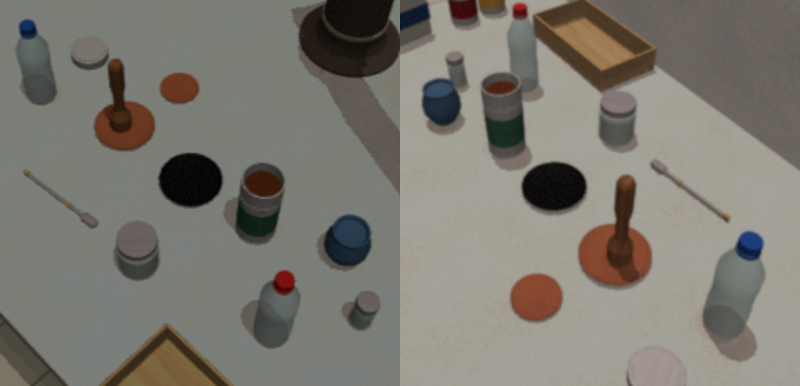

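View pics/c1.png

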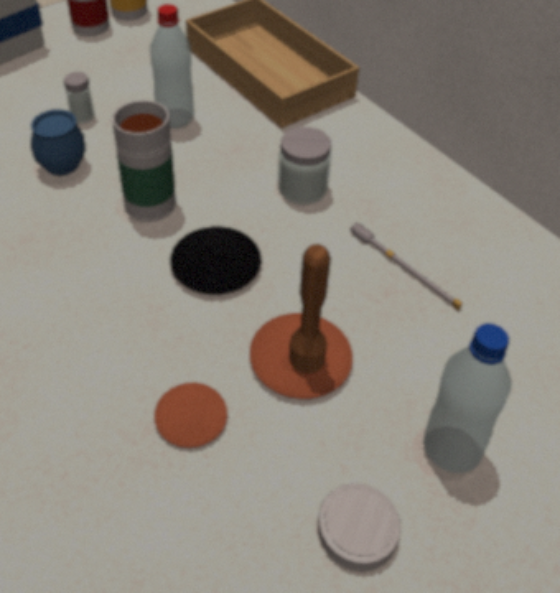

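The look-alikes for the saucer are the large brown disc at scene (276,220), which has the pestle standing on it, the black one at (324,255), and the small brown one at (315,192). I choose the large brown one, and the crops confirm it. There is only one pestle, at (274,197), and only one tin, at (370,269), with brown sugar showing inside. Bottle_b at (383,345) also scored as a tin, but it is clearly a bottle.

```bash
cat >> h.py <<'E'
from scipy.optimize import least_squares
def cloud(c):
    f=grab_frame(c);v,u=np.mgrid[:480,:640];Z=f["range_z"];K=f["K"];m=Z>0
    P=np.stack([(u-K[0,2])/K[0,0]*Z,(v-K[1,2])/K[1,1]*Z,Z],-1)[m]
    V=f["view"];return (P-V[:3,3])@V[:3,:3], np.stack([u,v],-1)[m]
def near(P,c,r,z0,z1): return P[(np.hypot(*(P[:,:2]-c).T)<r)&(P[:,2]>z0)&(P[:,2]<z1)]
def circ(P,c,r): return least_squares(lambda q:np.hypot(P[:,0]-q[0],P[:,1]-q[1])-r,c,loss="soft_l1",f_scale=.002).x
def steps(goal,s=None):  # tool-axis shift in pendant units
    s=s or get_state();return R.from_quat(s["tcp_rot"]).inv().apply(np.array(goal)-s["eef_pos"])/.03
E
python3 - <<'E'
from h import *
np.set_printoptions(precision=4,suppress=True)
for c in ["scene","side"]:
    P,_=cloud(c)
    for n,ce,z0,z1,r,w in [("grip",(.53,-.17),.13,.18,.015,.045),("neck",(.53,-.17),.065,.1,.011,.045),("foot",(.53,-.17),.015,.04,.022,.045),("tin",(.512,.17),.02,.15,.038,.06)]:
        Q=near(P,ce,w,z0,z1); print(c,n,len(Q),circ(Q,ce,r))
    Q=near(P,(.512,.17),.06,.155,.17);print("rim",len(Q),(Q.max(0)+Q.min(0))/2,Q[:,2].max())
    Q=near(P,(.512,.17),.03,.1,.15);print("cake",len(Q),Q[:,2].min(),np.median(Q[:,2]),Q[:,2].max())
    Q=near(P,(.53,-.17),.08,.004,.013);Q=Q[np.hypot(*(Q[:,:2]-[.53,-.17]).T)>.03];print("saucer",(Q.max(0)+Q.min(0))/2,Q.max(0)-Q.min(0))
s=get_state();print(R.from_quat(s["tcp_rot"]).as_matrix())
print(s["eef_pos"],steps([.53,-.172,.3]))
E
```

```text
scene grip 135 [ 0.531  -0.1777]
scene neck 66 [ 0.5317 -0.1777]
scene foot 89 [ 0.5312 -0.1782]
scene tin 1251 [0.5114 0.172 ]
rim 171 [0.5119 0.1727 0.1601] 0.165292137955036
cake 339 0.13794108067227445 0.14427416375781407 0.14953091264842067
saucer [ 0.529  -0.1691  0.0085] [0.1558 0.1561 0.009 ]
side grip 316 [ 0.5296 -0.1755]
side neck 141 [ 0.5295 -0.1755]
side foot 184 [ 0.5297 -0.1754]
side tin 1813 [0.5089 0.1737]
rim 176 [0.5084 0.172  0.1589] 0.1626732537402479
cake 213 0.13995461578517404 0.1430189297501483 0.14674335814522282
saucer [ 0.5254 -0.1681  0.0085] [0.1236 0.1241 0.0089]
[[-0.8983  0.4393  0.    ]
 [ 0.4393  0.8983  0.0001]
 [-0.      0.0001 -1.    ]]
[0.2746 0.5615 0.2227] [-18.3885 -18.2234  -2.5783]
```

```bash
R0="see"; python3 -m pendant '1 -18.46 -18.36 -2.6 0 0 0;1 -18.46 -18.36 -2.6 0 0 0;1 -18.46 -18.36 -2.6 0 0 0;1 -18.46 -18.36 -2.6 0 0 0;1 -18.46 -18.36 -2.6 0 0 0;1 -18.46 -18.36 -2.6 0 0 0;1 -18.46 -18.36 -2.6 0 0 0;1 -18.46 -18.36 -2.6 0 0 0;1 -18.46 -18.36 -2.6 0 0 0;1 -18.46 -18.36 -2.6 0 0 0;1 -18.46 -18.36 -2.6 0 0 0;1 -18.46 -18.36 -2.6 0 0 0'
python3 - <<'E'
from h import *
print(steps([.5303,-.1766,.26]), get_state()["tcp_rot"])
E
```

```text
time_s: 3.1
eef_pos: [0.5193, -0.1455, 0.2978]
tcp_rot: [0.225, 0.974, 0.0, 0.001]
ft_force: [1.0, 0.9, 0.4]
opening: 0.0879
finger_force: 0.0
[-0.78400535 -0.76977741  1.25977598] [2.25133214e-01 9.74327809e-01 2.50087334e-04 5.42156837e-04]
```

```bash
python3 -m pendant '1 -.7 -.7 0 0 0 0;1 -.7 -.7 1.2 0 0 0;1 -.7 -.7 1.2 0 0 0;1 -.7 -.7 1.2 0 0 0'
python3 - <<'E'
from h import *
print(steps([.5303,-.1766,.155]), get_state()["eef_pos"])
P,_=cloud("side")
f=grab_frame("wrist");cv2.imwrite("pics/w0.png",f["image"]);print(pinpoint("wrist","pestle"),f["K"][0])
for z0,z1 in((.13,.16),(.16,.185)):
  Q=near(P,(.53,-.176),.03,z0,z1);print(len(Q),circ(Q,(.53,-.176),.015))
E
```

```text
time_s: 3.6
eef_pos: [0.5287, -0.1715, 0.2621]
tcp_rot: [0.225, 0.974, 0.0, 0.0]
ft_force: [0.5, 0.4, -0.2]
opening: 0.0881
finger_force: 0.0
[-0.1203271  -0.13070548  3.57003167] [ 0.52871293 -0.17149791  0.26210028]
[{'position': [206.5, 317.4], 'p': 0.73}] [371.64829954   0.         318.58743481]
190 [ 0.52952547 -0.17556032]
164 [ 0.52956434 -0.17564227]
```

View pics/w0.png

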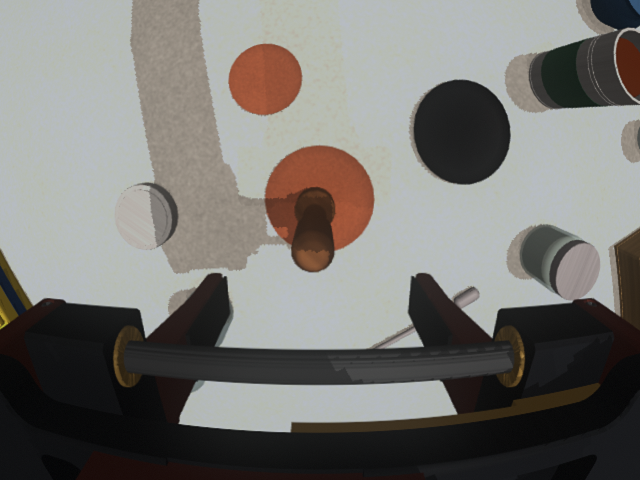

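The picture shows the pestle standing at about (313,240), between the fingertips at columns 228 and 412, over the brown saucer. The path down is clear.

```bash
python3 -m pendant '1 -.1 -.12 0 0 0 0;1 -.1 -.12 1.5 0 0 0;1 -.1 -.12 3 0 0 0;1 -.1 -.12 4.1 0 0 0;1 -.1 -.12 4.1 0 0 0;1 -.1 -.12 4.1 0 0 0'
python3 -c "
from h import *
print(steps([.5300,-.1762,.137]))"
```

```text
time_s: 4.5
eef_pos: [0.5304, -0.1769, 0.1396]
tcp_rot: [0.226, 0.974, -0.0, 0.001]
ft_force: [0.5, -0.2, 0.4]
opening: 0.0877
finger_force: 0.0
[0.02194523 0.01618392 0.08652445]
```

```bash
python3 -m pendant '-.3 0 0 0 0 0 0;-.3 0 0 0 0 0 0;-1 0 0 0 0 0 0;-1 0 0 0 0 0 0;-1 0 0 0 0 0 0;-1 0 0 0 0 0 0' 10
python3 -m pendant '-1 0 0 0 0 0 0;-1 0 0 0 0 0 0' 55
python3 -c "
from h import *
print(get_state()['eef_pos'])"
```

```text
time_s: 5.25
eef_pos: [0.5295, -0.1764, 0.1381]
tcp_rot: [0.225, 0.974, 0.0, -0.0]
ft_force: [0.0, -0.4, -0.2]
opening: 0.0314
finger_force: 0.0
time_s: 5.5
eef_pos: [0.5295, -0.1764, 0.1381]
tcp_rot: [0.225, 0.974, 0.0, -0.0]
ft_force: [0.6, 0.4, -0.7]
opening: 0.0293
finger_force: 55.0
[ 0.52946498 -0.17637821  0.1381174 ]
```

```bash
python3 -m pendant '-1 0 0 -1 0 0 0;-1 0 0 -2.2 0 0 0;-1 0 0 -3.7 0 0 0;-1 0 0 -5.2 0 0 0;-1 0.5 1 -6.2 0 0 0;-1 1.3 2.3 -6.2 0 0 0;-1 2.1 3.8 -6.2 0 0 0;-1 2.9 5.2 -6.2 0 0 0;-1 3.7 6.6 -6.2 0 0 0;-1 4.5 8 -6.2 0 0 0;-1 5.2 9.3 -6.2 0 0 0;-1 5.69 10.16 -6.2 0 0 0'
python3 -m pendant '-1 0 0 0 0 0 0;-1 0 0 0 0 0 0'
python3 - <<'E'
from h import *
np.set_printoptions(precision=4,suppress=True)
print(steps([.5100,.1725,.30]), get_state()["eef_pos"])
for c in("scene","side"):
  P,uv=cloud(c)
  for n,z0,z1,r in(("grip",.30,.315,.015),("neck",.255,.285,.011),("foot",.195,.22,.022)):
    Q=near(P,(.51,.172),.04,z0,z1);print(c,n,len(Q),circ(Q,(.51,.172),r))
  Q=near(P,(.51,.172),.04,.17,.3);print("zmin",np.percentile(Q[:,2],[0,1,5]))
  Q=near(P,(.51,.172),.06,.02,.15);print("tin",circ(Q,(.51,.172),.038))
E
```

```text
time_s: 7.0
eef_pos: [0.5093, 0.1748, 0.3238]
tcp_rot: [0.224, 0.974, -0.0, -0.0]
ft_force: [0.1, -0.3, -1.5]
opening: 0.0291
finger_force: 55.0
time_s: 7.25
eef_pos: [0.5101, 0.1714, 0.3239]
tcp_rot: [0.226, 0.974, -0.0, -0.0]
ft_force: [-0.3, -0.7, -1.4]
opening: 0.0295
finger_force: 55.0
[0.0191 0.0335 0.7981] [0.5101 0.1714 0.3239]
scene grip 30 [0.5097 0.1691]
scene neck 79 [0.5114 0.1698]
scene foot 109 [0.5112 0.1697]
zmin [0.1929 0.1964 0.2004]
tin [0.5111 0.1717]
side grip 80 [0.51   0.1729]
side neck 140 [0.51   0.1717]
side foot 196 [0.51   0.1719]
zmin [0.1915 0.1935 0.1976]
tin [0.5091 0.1737]
```

```bash
python3 -m pendant '-1 .06 .08 0 0 0 0;-1 .06 .08 .4 0 0 0;-1 .06 .08 .8 0 0 0;-1 .06 .08 1.1 0 0 0;-1 .06 .08 1.2 0 0 0;-1 .06 .08 1.2 0 0 0' 60
python3 -m pendant '-1 0 0 .07 0 0 0;-1 0 0 .14 0 0 0;-1 0 0 .21 0 0 0;-1 0 0 .28 0 0 0;-1 0 0 .35 0 0 0;-1 0 0 .42 0 0 0;-1 0 0 .49 0 0 0;-1 0 0 .56 0 0 0'
python3 -m pendant '-1 0 0 .07 0 0 0;-1 0 0 .14 0 0 0;-1 0 0 .21 0 0 0;-1 0 0 .28 0 0 0;-1 0 0 .35 0 0 0;-1 0 0 .42 0 0 0;-1 0 0 .49 0 0 0;-1 0 0 .56 0 0 0'
```

```text
time_s: 8.1
eef_pos: [0.5095, 0.1753, 0.288]
tcp_rot: [0.225, 0.974, -0.0, -0.0]
ft_force: [-0.6, 0.6, -0.7]
opening: 0.0295
finger_force: 60.0
time_s: 9.1
eef_pos: [0.5096, 0.1753, 0.2715]
tcp_rot: [0.225, 0.974, 0.0, 0.0]
ft_force: [-0.7, -0.5, 1.4]
opening: 0.0291
finger_force: 60.0
time_s: 10.1
eef_pos: [0.5095, 0.1754, 0.2545]
tcp_rot: [0.225, 0.974, 0.0, 0.0]
ft_force: [-0.4, -1.4, 1.8]
opening: 0.029
finger_force: 60.0
```

```bash
python3 -m pendant '-1 0 0 .06 0 0 0;-1 0 0 .12 0 0 0;-1 0 0 .18 0 0 0;-1 0 0 .24 0 0 0;-1 0 0 .3 0 0 0;-1 0 0 .36 0 0 0'
python3 -m pendant '-1 0 0 .05 0 0 0;-1 0 0 .1 0 0 0;-1 0 0 .15 0 0 0;-1 0 0 .2 0 0 0;-1 0 0 .25 0 0 0;-1 0 0 .3 0 0 0'
```

```text
time_s: 10.85
eef_pos: [0.5095, 0.1754, 0.2437]
tcp_rot: [0.225, 0.974, 0.0, 0.0]
ft_force: [0.3, -0.2, 2.3]
opening: 0.0294
finger_force: 60.0
time_s: 11.6
eef_pos: [0.5097, 0.1753, 0.2354]
tcp_rot: [0.225, 0.974, 0.0, 0.0]
ft_force: [0.5, -0.8, 7.3]
opening: 0.029
finger_force: 60.0
```

```bash
for i in 1; do python3 -m pendant '-1 0 0 .04 0 0 0;-1 0 0 .08 0 0 0;-1 0 0 .12 0 0 0;-1 0 0 .16 0 0 0'; done; python3 -m pendant '-1 0 0 .03 0 0 0;-1 0 0 .06 0 0 0;-1 0 0 .09 0 0 0'
```

```text
time_s: 12.1
eef_pos: [0.5096, 0.1754, 0.2306]
tcp_rot: [0.225, 0.974, 0.0, 0.0]
ft_force: [-0.4, -0.4, 6.6]
opening: 0.0293
finger_force: 60.0
time_s: 12.48
eef_pos: [0.5097, 0.1753, 0.2279]
tcp_rot: [0.225, 0.974, 0.0, 0.0]
ft_force: [0.1, -1.2, 5.9]
opening: 0.0294
finger_force: 60.0
```

```bash
python3 -m pendant '-1 0 0 .03 0 0 0;-1 0 0 .06 0 0 0;-1 0 0 .09 0 0 0;-1 0 0 .12 0 0 0'
```

```text
time_s: 12.98
eef_pos: [0.5096, 0.1754, 0.2242]
tcp_rot: [0.225, 0.974, 0.0, 0.0]
ft_force: [-0.8, -0.9, 6.7]
opening: 0.0291
finger_force: 60.0
```

```bash
python3 -m pendant '-1 0 0 .03 0 0 0;-1 0 0 .06 0 0 0;-1 0 0 .09 0 0 0;-1 0 0 .12 0 0 0'
```

```text
time_s: 13.48
eef_pos: [0.5101, 0.1753, 0.2226]
tcp_rot: [0.226, 0.974, 0.001, 0.001]
ft_force: [-6.2, -2.7, 25.5]
opening: 0.0289
finger_force: 60.0
```

```bash
python3 -m pendant '-1 0 0 -.01 0 0 0;-1 0 0 -.015 0 0 0;-1 0 0 -.015 0 0 0'
```

```text
time_s: 13.85
eef_pos: [0.5099, 0.1753, 0.2226]
tcp_rot: [0.226, 0.974, 0.001, 0.001]
ft_force: [-3.3, -2.6, 18.0]
opening: 0.0293
finger_force: 60.0
```

```bash
python3 -m pendant '-1 0 0 .004 0 0 0;-1 0 0 .004 0 0 0;-1 0 0 .004 0 0 0;-1 0 0 .004 0 0 0;-1 0 0 .004 0 0 0;-1 0 0 .004 0 0 0;-1 0 0 .004 0 0 0;-1 0 0 .004 0 0 0'; python3 -m pendant '-1 0 0 0 0 0 0;-1 0 0 0 0 0 0;-1 0 0 0 0 0 0;-1 0 0 0 0 0 0;-1 0 0 0 0 0 0;-1 0 0 0 0 0 0'
```

```text
time_s: 14.85
eef_pos: [0.5099, 0.1753, 0.2226]
tcp_rot: [0.226, 0.974, 0.001, 0.001]
ft_force: [-3.9, -1.6, 19.5]
opening: 0.0291
finger_force: 60.0
time_s: 15.6
eef_pos: [0.51, 0.1753, 0.2226]
tcp_rot: [0.226, 0.974, 0.001, 0.001]
ft_force: [-4.0, -2.6, 18.9]
opening: 0.0291
finger_force: 60.0
```

```bash
python3 -m pendant '-1 0 0 -.06 0 0 0;-1 0 0 -.15 0 0 0;-1 0 0 -.4 0 0 0;-1 0 0 -.9 0 0 0;-1 0 0 -1.5 0 0 0;-1 0 0 -2.1 0 0 0;-1 0 0 -2.8 0 0 0;-1 0 0 -3.4 0 0 0;-1 0 0 -3.7 0 0 0;-1 0 0 -3.7 0 0 0'
python3 - <<'E'
from h import *
np.set_printoptions(precision=4,suppress=True)
print(steps([.5285,-.1745,.33]), get_state()["eef_pos"])
for c in("scene","side"):
  P,uv=cloud(c)
  for n,z0,z1,r in(("grip",.305,.32,.015),("neck",.26,.29,.011),("foot",.2,.22,.022)):
    Q=near(P,(.51,.174),.04,z0,z1);print(c,n,len(Q),circ(Q,(.51,.174),r))
  Q=near(P,(.51,.172),.04,.17,.3);print("zmin",np.percentile(Q[:,2],[0,1,5]))
  Q=near(P,(.51,.172),.025,.05,.15);print("cake",len(Q),Q[:,2].min() if len(Q) else 0,np.median(Q[:,2]))
  Q=near(P,(.53,-.17),.07,.003,.02);print("sauc xy",(Q.max(0)+Q.min(0))/2,np.ptp(Q,0))
E
```

```text
time_s: 16.85
eef_pos: [0.5097, 0.1754, 0.3321]
tcp_rot: [0.225, 0.974, 0.0, 0.0]
ft_force: [0.1, 0.4, -2.4]
opening: 0.0295
finger_force: 60.0
[ -5.6875 -10.2029   0.0626] [0.5097 0.1754 0.3321]
scene grip 33 [0.5094 0.173 ]
scene neck 79 [0.5112 0.1741]
scene foot 77 [0.5109 0.1737]
zmin [0.1985 0.2031 0.2071]
cake 60 0.08714048873880637 0.09204345071914635
sauc xy [ 0.5312 -0.1696  0.0105] [0.1347 0.1356 0.015 ]
side grip 83 [0.5104 0.1776]
side neck 141 [0.5091 0.1761]
side foot 159 [0.5092 0.1764]
zmin [0.1996 0.2009 0.2046]
cake 0 0 nan
sauc xy [ 0.5277 -0.1702  0.0092] [0.1289 0.1277 0.0123]
  return _methods._mean(a, axis=axis, dtype=dtype,
  ret = ret.dtype.type(ret / rcount)
```

```bash
python3 -m pendant '-1 -.4 -.8 0 0 0 0;-1 -1 -1.8 0 0 0 0;-1 -1.8 -3.2 0 0 0 0;-1 -2.6 -4.6 0 0 0 0;-1 -3.4 -6 0 0 0 0;-1 -4.1 -7.4 0 0 0 0;-1 -4.8 -8.6 0 0 0 0;-1 -5.3 -9.5 0 0 0 0;-1 -5.65 -10.09 0 0 0 0;-1 -5.65 -10.09 1.5 0 0 0;-1 -5.65 -10.09 3 0 0 0;-1 -5.65 -10.09 4 0 0 0'
python3 -m pendant '-1 0 0 1.0 0 0 0;-1 0 0 1.3 0 0 0;-1 0 0 1.3 0 0 0'
python3 - <<'E'
from h import *
np.set_printoptions(precision=4,suppress=True)
s=get_state();z=s["eef_pos"][2]-.132;print(steps([.529,-.171,.138]), s["eef_pos"],z)
for c in("scene","side"):
  f=grab_frame(c);P,uv=cloud(c)
  for n,z0,z1,r in(("grip",.13,.15,.015),("neck",.065,.095,.011),("foot",.012,.03,.022)):
    Q=near(P,(.53,-.171),.04,z+z0,z+z1);print(c,n,len(Q),circ(Q,(.53,-.171),r))
  if c=="side":cv2.imwrite("pics/p1.png",cv2.resize(f["image"][200:440,220:540],(640,480)))
E
```

```text
time_s: 18.45
eef_pos: [0.5275, -0.1706, 0.2086]
tcp_rot: [0.225, 0.974, -0.0, -0.002]
ft_force: [-0.4, 0.8, -1.1]
opening: 0.0293
finger_force: 60.0
time_s: 18.82
eef_pos: [0.5285, -0.1711, 0.1721]
tcp_rot: [0.226, 0.974, -0.0, -0.001]
ft_force: [-0.0, 0.2, -0.8]
opening: 0.0293
finger_force: 60.0
[-0.0139  0.0093  1.1374] [ 0.5285 -0.1711  0.1721] 0.04012352517468007
scene grip 27 [ 0.5359 -0.1647]
scene neck 55 [ 0.5309 -0.1726]
scene foot 59 [ 0.531 -0.173]
side grip 95 [ 0.5248 -0.1788]
side neck 130 [ 0.5295 -0.1705]
side foot 136 [ 0.5299 -0.1705]
```

View pics/p1.png

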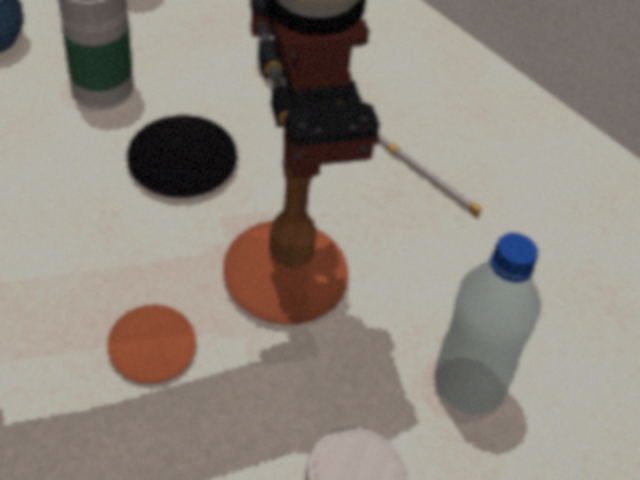

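The pestle hangs upright over the large brown saucer, with its foot at (293,245) in the crop and the saucer centred at about (286,272). I'm lowering it now.

```bash
python3 -m pendant '-1 0 0 .35 0 0 0;-1 0 0 .65 0 0 0;-1 0 0 .85 0 0 0;-1 0 0 1.0 0 0 0;-1 0 0 1.0 0 0 0;-1 0 0 1.0 0 0 0'
```

```text
time_s: 19.77
eef_pos: [0.5289, -0.1711, 0.1426]
tcp_rot: [0.225, 0.974, -0.0, 0.0]
ft_force: [-0.1, 0.2, -2.2]
opening: 0.0294
finger_force: 60.0
```

```bash
python3 -m pendant '-1 0 0 .03 0 0 0;-1 0 0 .06 0 0 0;-1 0 0 .06 0 0 0'
```

```text
time_s: 20.15
eef_pos: [0.5288, -0.171, 0.1406]
tcp_rot: [0.225, 0.974, 0.0, -0.0]
ft_force: [-0.2, -0.1, -1.5]
opening: 0.0288
finger_force: 60.0
```

```bash
python3 -m pendant '-1 0 0 .03 0 0 0;-1 0 0 .06 0 0 0;-1 0 0 .06 0 0 0'
```

```text
time_s: 20.52
eef_pos: [0.5287, -0.171, 0.1387]
tcp_rot: [0.225, 0.974, -0.0, -0.0]
ft_force: [0.2, 0.2, -1.0]
opening: 0.0296
finger_force: 60.0
```

```bash
python3 -m pendant '-1 0 0 .02 0 0 0;-1 0 0 .04 0 0 0;-1 0 0 .04 0 0 0'
```

```text
time_s: 20.9
eef_pos: [0.529, -0.1711, 0.1381]
tcp_rot: [0.225, 0.974, 0.0, 0.0]
ft_force: [-1.4, 1.4, 5.5]
opening: 0.0292
finger_force: 60.0
```

```bash
python3 -m pendant '-1 0 0 -.02 0 0 0;-1 0 0 -.02 0 0 0;-1 0 0 -.02 0 0 0' 8
python3 -m pendant '-.25 0 0 0 0 0 0;-.2 0 0 0 0 0 0;0 0 0 0 0 0 0;.5 0 0 0 0 0 0;1 0 0 0 0 0 0;1 0 0 0 0 0 0;1 0 0 0 0 0 0'
python3 -m pendant '1 0 0 -.5 0 0 0;1 0 0 -1 0 0 0;1 0 0 -2 0 0 0;1 0 0 -3 0 0 0;1 0 0 -4 0 0 0;1 0 0 -5 0 0 0;1 0 0 -5 0 0 0'
python3 - <<'E'
from h import *
np.set_printoptions(precision=4,suppress=True)
for c in("scene","side"):
  f=grab_frame(c);P,uv=cloud(c)
  for n,z0,z1,r in(("grip",.13,.18,.015),("neck",.065,.1,.011),("foot",.015,.038,.022)):
    Q=near(P,(.53,-.171),.04,z0,z1);print(c,n,len(Q),circ(Q,(.53,-.171),r))
  cv2.imwrite(f"pics/e{c}.png",f["image"])
E
```

```text
time_s: 21.28
eef_pos: [0.5288, -0.171, 0.1381]
tcp_rot: [0.225, 0.974, 0.0, -0.0]
ft_force: [-0.9, -0.1, -0.2]
opening: 0.0296
finger_force: 8.0
time_s: 22.15
eef_pos: [0.5288, -0.171, 0.1382]
tcp_rot: [0.225, 0.974, 0.0, 0.0]
ft_force: [-0.1, 0.6, 0.6]
opening: 0.0808
finger_force: 0.0
time_s: 23.02
eef_pos: [0.5299, -0.1717, 0.2915]
tcp_rot: [0.226, 0.974, 0.0, 0.003]
ft_force: [0.6, 0.7, -0.0]
opening: 0.0883
finger_force: 0.0
scene grip 137 [ 0.5301 -0.1726]
scene neck 66 [ 0.5307 -0.1721]
scene foot 73 [ 0.5302 -0.1725]
side grip 316 [ 0.5286 -0.17  ]
side neck 140 [ 0.5287 -0.17  ]
side foot 157 [ 0.5288 -0.1698]
```

View pics/escene.png

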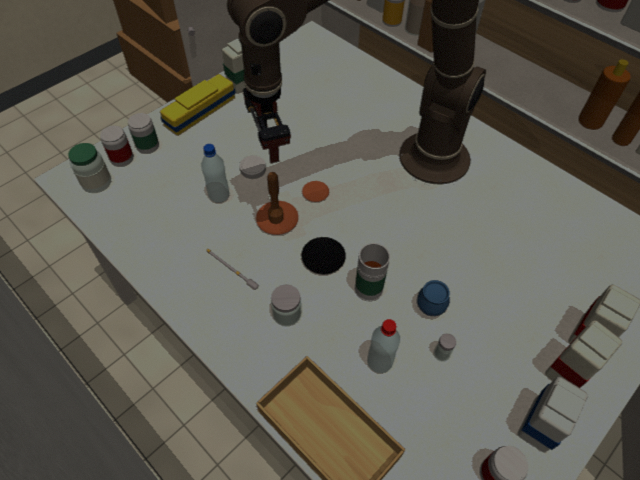

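The pestle stands upright on the brown saucer at (276,215). The gripper is clear of it and the bystanders have not moved. The cakes lie deep in the tin at (373,265).

```bash
python3 -c "
from bench import *
print(finish_job())"
```

```text
the job is handed in; nothing more can be done
None
```

The job is handed in: the cakes were pushed down to a hard stop and pressed with about 20 N for roughly 2 s (touching about 27 N for an instant on reaching the stop), and the pestle stands upright on its saucer again with the gripper clear.

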